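# Lever up the dice tower's marble plinth and clip the bar down

### The job

Raise the front of the heavy marble plinth under the dice tower so its front feet can be cleaned: holding the red handle and keeping the pry bar level, gently slide it over the pale fulcrum block until you feel its tip meet the hidden stop under the plinth, without shoving the plinth back. Then press the handle down until the bar snaps under both jaws of the spring clip, without forcing it once it has bottomed, and let go and back away, leaving the plinth held up by the bar. Lift with the bar only and leave the other things on the shelf alone.

Things in the scene. Friction and masses are not known exactly. Their poses are not given: they have to be found in the camera images.
- rail: Fixed aluminium strip (165 x 50 x 3 mm) carrying the pale wooden fulcrum block and the steel spring clip. Origin on the shelf right under the fulcrum ridge; x points along the strip toward the plinth, y across it, z up. It does not move during a run.
- fulcrum (a point): Top of the rounded ridge (radius 5 mm) of the pale wooden fulcrum block, 36 mm above the shelf; the bar's blade rests on it and rocks about it.
- clip (a point): Centre of the latched bar in the stainless spring clip, 100 mm behind the fulcrum (rail -x), 18 mm above the shelf. Two sprung jaws, 12 mm long along x and 41 mm tall, open sideways (rail y). When let go, the latched bar rises 1 to 3 mm and stays under the lips, tilted about 0.2 rad.
- lips (a point): Top of the lips of the clip's two jaws, midway between them, 30 mm above the shelf. Sloping lead-ins above carry the level bar (underside at 36 mm). Pressed down, the blade spreads the lips (30 down to 22.8 mm high), then they spring back over its upper face. This takes 8 to 16 N at the handle, with the plinth's load; the force then falls by 1 to 5 N until the seat is met.
- seat: Rigid steel seat block in the bottom of the clip, between the jaws, 26 x 16 x 7.5 mm, fixed on the rail; origin at the centre of its underside, 3 mm above the shelf. Its top, 10.5 mm above the shelf, stops the pressed-down blade.
- plinth: Heavy loose marble slab 160 x 160 x 30 mm on four 24 mm square, 45 mm tall dark steel feet (centres 64 mm from the middle in x and y), with a grey plastic dice tower (90 x 90 x 170 mm) fixed on top; 2 to 3.1 kg, not known exactly. Origin at the centre of its underside (the feet's soles, on the shelf); x points away from the bar, z up.
- front_edge (a point): Middle of the lower edge of the slab's front face (toward the bar), 45 mm above the shelf before the lift, 80 mm from the plinth's middle along -x. Behind it under the slab, between the front feet, hangs a dark steel stop, 70 mm wide, 23 to 45 mm above the shelf; its face lies anywhere from 17 to 43 mm behind the slab's front face and is not measured.
- heel (a point): Midway between the outer sole edges of the plinth's two rear feet, on the shelf, 76 mm from the plinth's middle along its +x; the plinth tips back about this line.
- bar: Loose steel pry bar, 0.25 kg: flat blade 182 mm long, 20 mm wide, 6 mm thick, with a red painted tip, and a light raised red handle. Origin on the blade's underside, 60 mm behind the tip; x runs toward the tip, z up. At the start it lies level across the fulcrum and on the clip's lead-ins, 36 mm above the shelf, pointing at the plinth with its tip in front of or just under the slab's front edge.
- tip (a point): Middle of the bar's tip, halfway up its 6 mm thickness.
- grip (a point): Centre of the bar's red handle, a block 64 mm long (along bar x), 22 mm wide (bar y) and 24 mm high; 172 mm behind the bar's origin and 38 mm above its underside. Fingers close on it across bar y.
- block_tower: Bystander: tower of pale wooden blocks, 75 x 75 x 135 mm; origin at the centre of its underside.
- token_bowl: Bystander: glass bowl of blue tokens, 110 mm across, 50 mm tall; origin at the centre of its underside.
- orange_dish: Bystander: orange ceramic dish, 136 mm across, 25 mm tall; origin at the centre of its underside.
- card_box: Bystander: green card box 65 x 95 x 22 mm; origin at the centre of its underside.
- die: Bystander: white die, 18 mm, beside the rail; origin at the centre of its underside.
- token: Bystander: blue token, 30 mm across, 6 mm thick, beside the rail; origin at the centre of its underside.
- pawn: Bystander: yellow pawn, 22 mm across, 27 mm tall, beside the rail; origin at the centre of its underside.
Not all that is in view belongs to the job. Of the things like the rail, leave any that is green or turquoise; of the rest the larger one is meant.

How it is judged:
On the way, in this order (a step that is already met when the one before it is completed fails the run):
1. The bar's tip is pressed against the stop under the plinth while the bar is still level and the plinth still down (contact force between bar and plinth above 1.5 N and angle between bar's own z axis and vertical below 0.035 rad and angle between plinth's own z axis and vertical below 0.012 rad), for 0.1 s.
2. The bar, home under the plinth, is levered down and the plinth's front rises (angle between plinth's own z axis and vertical above 0.03 rad and angle between bar's own z axis and vertical above 0.12 rad and contact force between bar and plinth above 3 N), for 0.1 s.
At the end, for the whole second after the job is handed in: The bar is let go and stays pressed down under the clip's jaws (tilted more than 0.16 rad, centred in the clip within 6 mm), its tip at least 12 mm in under the slab and carrying the plinth, whose front is held up (tilted 0.03 to 0.13 rad); everything at rest (angle between bar's own z axis and vertical above 0.16 rad and horizontal distance between clip and bar above 0.06 m and y of clip in the frame of bar between -0.006 and 0.006 m and x of tip in the frame of plinth above -0.068 m and angle between plinth's own z axis and vertical between 0.03 and 0.13 rad and contact force between bar and plinth above 3 N and contact force between bar and rail above 3 N and linear speed of each of plinth, bar below 0.01 m/s); the robot touches nothing.
It fails at once if The bar is rammed against the stop (over 18 N while level) or forced up against the plinth (over 40 N) ((contact force between bar and plinth above 18 N and angle between bar's own z axis and vertical below 0.035 rad) or contact force between bar and plinth above 40 N).
It fails at once if The bar is forced against the clip's seat after it has bottomed (over 45 N) (contact force between bar and seat above 45 N).
It fails at once if The plinth is shoved out of place (its heel moves more than 10 mm) (distance of heel from where it was at the start of the episode above 0.01 m).
It fails at once if The robot touches the plinth or tower (contact force between any of the fingers, the arm and plinth above 1 N).
It fails at once if Another thing on the shelf is moved more than 15 mm (distance of any of block_tower, token_bowl, orange_dish, card_box, die, token, pawn from where it was at the start of the episode above 0.015 m).
It also fails if it takes over 58 s, if anything falls off the work surface, if the arm or the gripper's body presses on something with over 40 N, if the wrist force passes 120 N, or if a joint passes its speed limit or range.

### The arm

A 6-joint arm with a two-finger parallel gripper is mounted at the origin on the work surface. World frame = base frame: x ahead of the robot, y to its left, z up, the work surface at z = 0. Lengths are in m, angles in rad, forces in N, time in s.
With the tool pointing down it reaches from about 0.375 to 0.975 m from the base axis. Payload 3.8 kg.
Tool frame: the origin (TCP) lies midway between the tips of the shut fingers; the grasp point (between the pads) lies 19 mm behind it; x points along the fingers, z is the direction in which the jaws open and shut, and the axes are right-handed (so a half turn about x gives the same grasp; the last joint's range is limited). The gripper opens to 85 mm and grips with 20 to 120 N. Pads are 22 mm wide; open, the fingers measure 114 mm over their backs; the gripper's body (76 mm by 85 mm) begins 54 mm behind the grasp point. The pads swing forward as they close: fully open they stand 13 mm farther back than shut.
Start: joints at [-1.191, 0.264, 1.604, -0, 1.274, -0.037], TCP at [0.273, -0.617, 0.231] pointing down, gripper open.
Joint ranges: [-2.63, 2.63], [-0.94, 2.18], [0.31, 2.57], [-1.31, 4.45], [0, 2.66], [-2.55, 2.55]. Speed limits (rad/s): [2.57, 2.57, 3.14, 3.14, 3.14, 3.14].

### API

Orientations are given as a rotation vector (axis times angle).
In Python, from workcell import * gives the robot as it stands. The module is installed in compiled form; this text tells all that it offers.
- The arm moves only by the tool carry_out, never from a script. Its arguments are lists of equal length, an entry for each row: "offset": the shift along the tool's x, y, z in cm, a list of three; "delta_rot": the turn, a rotation vector about the tool's x, y, z in degrees, a list of three. A call has exactly 5 rows; each row shifts and turns the commanded pose from where the row before left it, along the tool's axes as they then stand; what a row does not reach is not made up. A row lasts 1/12 s, in which the tool goes at most 41.7 mm and 7.16 degrees, less where a joint would pass 70% of its speed; a pose out of reach is approached as far as the arm can. A call is refused whole if a number of a shift passes 4.17 or a number of a turn 7.16, either way. A call with a gripper value outside its range is refused whole. "fingers" is the opening, from -1 (shut) to 1 (fully open), set as the call begins (left out, the last holds). The fingers move at their own pace and stop on an object; "newtons" is the grip in N (left out, the last holds). Time passes only in rows, so rows that do not move let the fingers close, or fill a call up. It gives the time, the measured TCP pose, the force and the opening at its end, in the units of the state.
- read_state(): the state, without advancing time (a new reading comes with each control period).
- read_camera(name): name is "side" or "top"; returns (picture, depth): 420x560x3 uint8, red, green, blue; 420x560 float32, m along the optical axis (not along the pixel's ray), 0 where there is no reading.
- get_calibration(name): a dict with "fx", "fy", "cx", "cy" (pixels), "R" (3x3) and "t" (3): a world point X has camera coordinates R X + t. Camera axes: x right, y down, z forward; pixel columns grow to the right and rows downward; lengths in m; the calibration is good to about 2 mm. A picture is of the moment at which its call begins. get_calibration takes no time and is no camera call.
- finish_job(): hands the job in, once; it reports no verdict.
The state is a dict: "time": time; "q": joint angles; "joint_vel": joint speeds; "joint_torque": joint torques, N m; "tool_pos": TCP position; "tcp_rot": TCP orientation; "wrist_force": force on the tool from outside, world axes, zero at the start; "torque": the same for the moment, N m; "width": opening from 0.0 (shut) to 1.0 (fully open).
Only numpy, scipy, OpenCV 4.12 (cv2) and the standard library are available. Lean on these libraries where they do the work, as an engineer would, in place of code of your own. Each camera call takes 0.05 s, during which the arm holds its last target. There are 200 camera calls.

## Working session

There is one attempt and no reset: what is moved stays moved. The work goes in short steps, Python scripts to look and compute and a tool call to move; the robot and the scene stay as the last step left them, time stands still between calls to the robot, and variables do not carry over. Pictures are saved under pics/ and viewed, about 8 in all and at most 12, crops included, and the job is handed in when it is done.

Besides the shell and the picture viewer there is one more tool, called after "Call:" by a JSON object that holds its "name" and its "arguments", one argument or row to a line. carry_out: Moves the arm, as the interface text tells. Its arguments: {"type":"object","properties":{"offset":{"type":"array"},"delta_rot":{"type":"array"},"fingers":{"type":"number"},"newtons":{"type":"number"}},"required":["offset","delta_rot"]}

```bash
mkdir -p pics
cat > h.py <<'E'
from workcell import *
import numpy as np, cv2
from scipy.spatial.transform import Rotation as Ro
def snap(n):
    im,d=read_camera(n); c=get_calibration(n); return im,d,c
def cloud(d,c):
    v,u=np.mgrid[:d.shape[0],:d.shape[1]]
    P=np.stack([(u-c['cx'])/c['fx']*d,(v-c['cy'])/c['fy']*d,d],-1)
    W=(P-np.array(c['t']))@np.array(c['R']); W[d==0]=np.nan; return W
def save(n,im): cv2.imwrite('pics/'+n,cv2.cvtColor(im,cv2.COLOR_RGB2BGR))
E
python3 - <<'E'
from h import *
s=read_state(); print({k:np.round(v,3) for k,v in s.items()})
for n in('top','side'):
    im,d,c=snap(n); np.savez(n+'.npz',im=im,d=d); save(n+'0.png',im); R=np.array(c['R']);print(n,c['fx'],np.round(-R.T@np.array(c['t']),3),np.round(R,2).tolist())
E
```

```text
{'time': np.float64(0.0), 'q': array([-1.191,  0.265,  1.605, -0.   ,  1.274, -0.037]), 'joint_vel': array([-0.   , -0.001,  0.001,  0.   ,  0.001,  0.001]), 'joint_torque': array([ 0.0000e+00, -5.1511e+01, -3.6732e+01, -0.0000e+00,  1.3000e-02,
       -0.0000e+00]), 'tool_pos': array([ 0.273, -0.617,  0.23 ]), 'tcp_rot': array([ 0.898,  1.38 , -0.896]), 'wrist_force': array([-0.154,  0.519,  0.44 ]), 'torque': array([-0.049,  0.06 , -0.005]), 'width': np.float64(0.997)}
top 494.7638114509865 [0.492 0.009 1.407] [[0.02, -1.0, 0.02], [-1.0, -0.02, -0.06], [0.06, -0.02, -1.0]]
side 395.5135706914646 [0.387 0.945 0.878] [[-0.98, -0.19, 0.01], [-0.13, 0.62, -0.77], [0.14, -0.76, -0.64]]
```

View pics/top0.png

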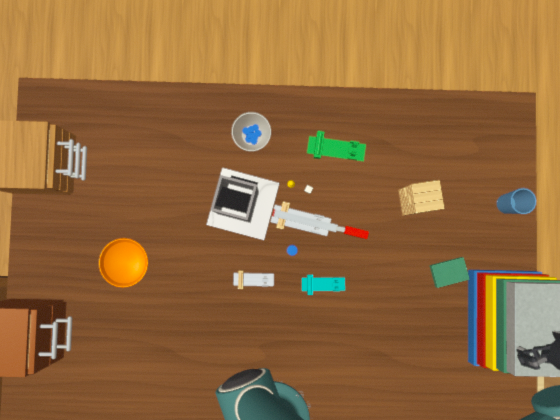

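View pics/side0.png

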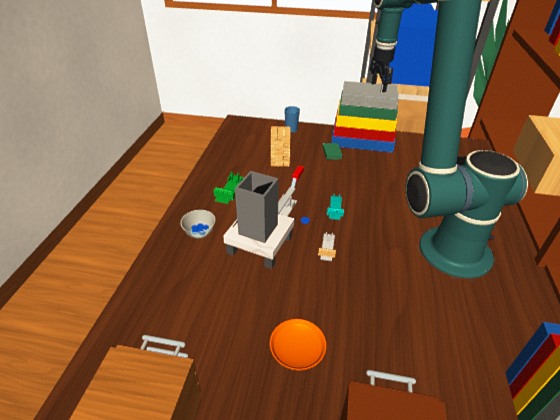

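Candidates for the rail in the top view are green (337,148), turquoise (323,285), a small pale one (254,280) and a large one with the bar (302,220). I choose the large one, with its red handle at (356,233). Next I measure it and check it in one close crop.

Run:
```python
from h import *
z=np.load('top.npz'); im,d=z['im'],z['d']; c=get_calibration('top'); W=cloud(d,c)
save('crop1.png',cv2.resize(im[160:260,200:380],None,fx=4,fy=4,interpolation=cv2.INTER_CUBIC))
hsv=cv2.cvtColor(im,cv2.COLOR_RGB2HSV); v,u=np.mgrid[:420,:560]
roi=(v>160)&(v<260)&(u>200)&(u<380)
red=roi&((hsv[...,0]<6)|(hsv[...,0]>174))&(hsv[...,1]>170)&(hsv[...,2]>100)
def st(n,m):
    p=W[m]; p=p[~np.isnan(p).any(1)]; print(n,len(p),'med',np.median(p,0).round(4),'min',p.min(0).round(4),'max',p.max(0).round(4)); return p
p=st('handle',red&(u>335)&(W[...,2]>.075)); 
r=cv2.minAreaRect((p[:,:2]*1000).astype(np.float32)); print(r)
tp=red&(u<300)
if tp.any(): st('tip',tp)
m=cv2.minAreaRect
pl=roi&(W[...,2]>.068)&(W[...,2]<.083)&(u<285)&(hsv[...,1]<90)
p=st('slab',pl); print(m((p[:,:2]*1000).astype(np.float32)))
bl=roi&(W[...,2]>.037)&(W[...,2]<.047)&(u>275)&(u<350)
p=st('blade',bl); print(m((p[:,:2]*1000).astype(np.float32)))
rl=roi&(W[...,2]<.006)&(W[...,2]>-.002)&(hsv[...,1]<60)&(u>270)&(u<345)
p=st('rail',rl); print(m((p[:,:2]*1000).astype(np.float32)))
```

```text
handle 192 med [ 0.525  -0.2173  0.0847] min [ 0.5097 -0.2493  0.0761] max [ 0.5409 -0.1853  0.0912]
((524.9320678710938, -217.68521118164062), (63.140586853027344, 21.915754318237305), 77.56137084960938)
tip 1 med [0.576  0.0068 0.0455] min [0.576  0.0068 0.0455] max [0.576  0.0068 0.0455]
slab 1979 med [0.5683 0.0593 0.0746] min [ 0.5007 -0.0049  0.068 ] max [0.6904 0.1836 0.0829]
((595.219482421875, 88.56932830810547), (159.7376251220703, 160.0362091064453), 76.30435180664062)
blade 444 med [ 0.5546 -0.0852  0.0416] min [ 0.5276 -0.1715  0.037 ] max [ 0.594  -0.0013  0.047 ]
((561.501220703125, -86.47372436523438), (173.22882080078125, 54.57632827758789), 84.92122650146484)
rail 440 med [ 0.5551 -0.0759  0.0022] min [ 0.4605 -0.1817 -0.002 ] max [0.6702 0.0147 0.0059]
((591.0272216796875, -60.72169494628906), (211.3978729248047, 166.3598175048828), 28.6801700592041)
```

View pics/crop1.png

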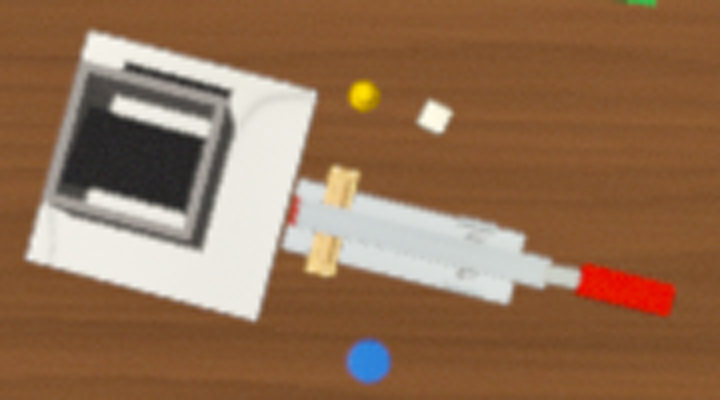

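The crop confirms the choice: large rail, pale fulcrum at about (330,220), bar on top, red tip at (293,210) about at the slab edge, red handle at (627,291). Next come the axis fits and the approach numbers.

```bash
cat > m.py <<'E'
from h import *
def meas(im,d,c):
    W=cloud(d,c); hsv=cv2.cvtColor(im,cv2.COLOR_RGB2HSV).astype(int)
    g=np.array([.5249,-.2177]); a=np.radians(76.9); ux=np.array([np.cos(a),np.sin(a)]); uy=np.array([-ux[1],ux[0]])
    L=(W[...,:2]-g)@ux; M=(W[...,:2]-g)@uy; Z=W[...,2]; out={}
    def line(n,m):
        l,k=L[m],M[m]; p=np.polyfit(l,k,1); print(n,m.sum(),'slope deg %.2f'%np.degrees(p[0]),'abs %.2f'%(np.degrees(p[0])+76.9),'lat@100 %.1f mm'%(1e3*np.polyval(p,.1)),'L %.3f..%.3f'%(l.min(),l.max()),'z %.4f'%np.median(Z[m]))
    s=hsv[...,1]
    line('blade',(L>.06)&(L<.225)&(abs(M)<.016)&(Z>.0375)&(Z<.047)&(s<60)&~((L>.175)&(L<.21)))
    line('rail',(L>.06)&(L<.17)&(abs(M)<.04)&(Z<.008)&(Z>-.004)&(s<60))
    f=(L>.15)&(L<.23)&(abs(M)<.05)&(Z>.015)&(s>60)&(s<160)&(hsv[...,0]>8)&(hsv[...,0]<28)&(hsv[...,2]>170)
    print('fulc',f.sum(),'L',np.median(L[f]).round(4),'M',M[f].min().round(4),M[f].max().round(4),'zmax',Z[f].max())
    j=(L>.07)&(L<.13)&(abs(M)<.035)&(abs(M)>.008)&(Z>.015)&(s<80)
    for q in (j&(M>0),j&(M<0)): print('jaw',q.sum(),L[q].mean().round(4),M[q].mean().round(4),Z[q].max().round(3))
    h=(hsv[...,1]>170)&((hsv[...,0]<6)|(hsv[...,0]>174))&(Z>.02)&(abs(M)<.03)&(abs(L)<.07)
    if h.sum()>20: r=cv2.minAreaRect((W[h][:,:2]*1e3).astype(np.float32)); print('handle',np.round(r[0],1),np.round(r[1],1),round(r[2],2),'z',np.median(Z[h]).round(4))
E
python3 - <<'E'
from m import *
z=np.load('top.npz'); meas(z['im'],z['d'],get_calibration('top'))
s=read_state(); R=Ro.from_rotvec(s['tcp_rot']).as_matrix(); print(R.round(3))
# tool x down, tool z across bar
a=np.radians(77.2)
for sg in(1,-1):
    x=np.array([0,0,-1.]); zz=sg*np.array([-np.sin(a),np.cos(a),0]); y=np.cross(zz,x); T=np.stack([x,y,zz],1)
    print(sg,'delta deg(tool)',np.degrees(Ro.from_matrix(R.T@T).as_rotvec()).round(2))
print('to handle tool cm',(R.T@(np.array([.5249,-.2177,.055])-s['tool_pos'])*100).round(2))
E
```

```text
blade 316 slope deg 0.47 abs 77.37 lat@100 0.7 mm L 0.060..0.225 z 0.0416
rail 347 slope deg 1.00 abs 77.90 lat@100 1.3 mm L 0.060..0.170 z 0.0026
fulc 134 L 0.2019 M -0.0358 0.0391 zmax 0.041298213717596656
jaw 45 0.1019 0.0141 0.046
jaw 35 0.1004 -0.0154 0.044
handle [ 524.9 -217.7] [63.1 21.9] 77.56 z 0.0846
[[-0.001  0.914  0.405]
 [ 0.002  0.405 -0.914]
 [-1.     0.    -0.002]]
1 delta deg(tool) [ 1.2668e+02 -7.0000e-02  1.3000e-01]
-1 delta deg(tool) [-53.32  -0.11  -0.06]
to handle tool cm [ 17.56  39.18 -26.24]
```

Call:
{"name": "carry_out", "arguments": {
  "offset": [
    [0,2.6,-1.75],
    [0,2.6,-1.75],
    [0,2.6,-1.75],
    [0,2.6,-1.75],
    [0,2.6,-1.75]
  ],
  "delta_rot": [
    [0,0,0],
    [0,0,0],
    [0,0,0],
    [0,0,0],
    [0,0,0]
  ],
  "fingers": 1,
  "newtons": 60
}}

```text
time: 0.52
tool_pos: [0.357, -0.483, 0.2306]
tcp_rot: [0.898, 1.379, -0.897]
wrist_force: [0.6, 1.0, -0.2]
width: 0.996
```

Call:
{"name": "carry_out", "arguments": {
  "offset": [
    [0,2.6,-1.75],
    [0,2.6,-1.75],
    [0,2.6,-1.75],
    [0,2.6,-1.75],
    [0,2.6,-1.75]
  ],
  "delta_rot": [
    [0,0,0],
    [0,0,0],
    [0,0,0],
    [0,0,0],
    [0,0,0]
  ]
}}

```text
time: 0.93
tool_pos: [0.4404, -0.3503, 0.2308]
tcp_rot: [0.897, 1.379, -0.897]
wrist_force: [0.2, 0.3, 0.3]
width: 0.999
```

Call:
{"name": "carry_out", "arguments": {
  "offset": [
    [0,2.6,-1.75],
    [0,2.6,-1.75],
    [0,2.6,-1.75],
    [0,2.6,-1.75],
    [0,2.6,-1.75]
  ],
  "delta_rot": [
    [0,0,0],
    [0,0,0],
    [0,0,0],
    [0,0,0],
    [0,0,0]
  ]
}}

```text
time: 1.35
tool_pos: [0.5239, -0.2177, 0.2308]
tcp_rot: [0.897, 1.379, -0.897]
wrist_force: [0.3, 0.1, 0.1]
width: 0.997
```

Call:
{"name": "carry_out", "arguments": {
  "offset": [
    [1,0,0],
    [1,0,0],
    [1,0,0],
    [1,0,0],
    [1,0,0]
  ],
  "delta_rot": [
    [-6.7,0,0],
    [-6.7,0,0],
    [-6.7,0,0],
    [-6.7,0,0],
    [-6.7,0,0]
  ]
}}

```text
time: 1.77
tool_pos: [0.5233, -0.2188, 0.1802]
tcp_rot: [0.441, 1.526, -0.441]
wrist_force: [-0.3, -0.9, 0.2]
width: 0.999
```

Call:
{"name": "carry_out", "arguments": {
  "offset": [
    [1,0,0],
    [1,0,0],
    [1,0,0],
    [0,0,0],
    [0,0,0]
  ],
  "delta_rot": [
    [-6.7,0,0],
    [-6.7,0,0],
    [-6.4,0,0],
    [0,0,0],
    [0,0,0]
  ]
}}

```text
time: 2.18
tool_pos: [0.5227, -0.2189, 0.1503]
tcp_rot: [0.179, 1.566, -0.178]
wrist_force: [-0.3, 0.7, 0.9]
width: 0.997
```

Run:
```python
from h import *
s=read_state(); R=Ro.from_rotvec(s['tcp_rot']).as_matrix()
print(s['tool_pos'],R.round(4).tolist())
a=np.radians(77.5); x=np.array([0,0,-1.]); zz=-np.array([-np.sin(a),np.cos(a),0]); T=np.stack([x,np.cross(zz,x),zz],1)
print(np.degrees(Ro.from_matrix(R.T@T).as_rotvec()).round(2),(R.T@(np.array([.5249,-.2177,.055])-s['tool_pos'])*100).round(2))
```

```text
[ 0.52274623 -0.21889993  0.15025026] [[-0.0022, 0.2249, 0.9744], [0.001, 0.9744, -0.2249], [-1.0, 0.0005, -0.0024]]
[-0.5  -0.14 -0.03] [9.52 0.16 0.21]
```

Call:
{"name": "carry_out", "arguments": {
  "offset": [
    [2,0.15,0.2],
    [2,0,0],
    [2,0,0],
    [2,0,0],
    [1.5,0,0]
  ],
  "delta_rot": [
    [-0.5,-0.1,0],
    [0,0,0],
    [0,0,0],
    [0,0,0],
    [0,0,0]
  ]
}}

```text
time: 2.6
tool_pos: [0.5259, -0.2183, 0.0556]
tcp_rot: [0.171, 1.562, -0.171]
wrist_force: [0.5, 0.0, -0.6]
width: 1.005
```

Call:
{"name": "carry_out", "arguments": {
  "offset": [
    [0,0,0],
    [0,0,0],
    [0,0,0],
    [0,0,0],
    [0,0,0]
  ],
  "delta_rot": [
    [0,0,0],
    [0,0,0],
    [0,0,0],
    [0,0,0],
    [0,0,0]
  ]
}}

```text
time: 3.02
tool_pos: [0.5273, -0.2189, 0.058]
tcp_rot: [0.168, 1.56, -0.17]
wrist_force: [0.2, 0.8, 0.8]
width: 0.996
```

Run:
```python
from m import *
im,d,c=snap('side'); u=np.zeros(1)
save('side1.png',cv2.resize(im[130:290,200:360],None,fx=3.7,fy=3.7,interpolation=cv2.INTER_CUBIC))
print(read_state()['tool_pos'],read_state()['wrist_force'])
```

```text
[ 0.52703449 -0.21877676  0.05774156] [0.55490576 0.85172708 0.87262221]
```

View pics/side1.png

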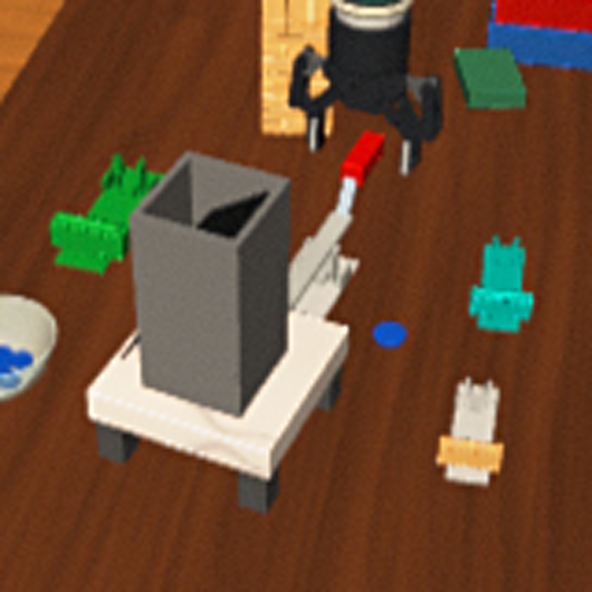

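The picture shows the handle (362,155) between the two open fingers at (315,130) and (410,155), with the plinth untouched. The TCP reads 2 mm off target, so I correct that and then close.

Call:
{"name": "carry_out", "arguments": {
  "offset": [
    [0.25,0.05,-0.2],
    [0,0,0],
    [0,0,0],
    [0,0,0],
    [0,0,0]
  ],
  "delta_rot": [
    [0,0,0],
    [0,0,0],
    [0,0,0],
    [0,0,0],
    [0,0,0]
  ]
}}

```text
time: 3.48
tool_pos: [0.5241, -0.2174, 0.0538]
tcp_rot: [0.169, 1.562, -0.169]
wrist_force: [0.1, -0.1, 0.7]
width: 1.005
```

Call:
{"name": "carry_out", "arguments": {
  "offset": [
    [0,0,0],
    [0,0,0],
    [0,0,0],
    [0,0,0],
    [0,0,0]
  ],
  "delta_rot": [
    [0,0,0],
    [0,0,0],
    [0,0,0],
    [0,0,0],
    [0,0,0]
  ],
  "fingers": -1,
  "newtons": 40
}}

```text
time: 3.9
tool_pos: [0.5242, -0.2174, 0.0537]
tcp_rot: [0.169, 1.562, -0.169]
wrist_force: [0.0, 0.3, -0.5]
width: 0.298
```

Call:
{"name": "carry_out", "arguments": {
  "offset": [
    [0,0,0],
    [0,0,0],
    [0,0,0],
    [0,0,0],
    [0,0,0]
  ],
  "delta_rot": [
    [0,0,0],
    [0,0,0],
    [0,0,0],
    [0,0,0],
    [0,0,0]
  ]
}}

```text
time: 4.32
tool_pos: [0.5245, -0.2175, 0.0539]
tcp_rot: [0.169, 1.562, -0.169]
wrist_force: [1.7, -0.1, -0.5]
width: 0.254
```

Run:
```python
from m import *
im,d,c=snap('top'); s=read_state(); print(s['tool_pos'],s['wrist_force'],s['torque'],s['width'])
meas(im,d,c)
save('top2.png',cv2.resize(im[160:260,200:400],None,fx=3.8,fy=3.8,interpolation=cv2.INTER_CUBIC))
```

```text
[ 0.52449595 -0.21747527  0.05389769] [ 1.61582055 -0.05336698 -0.0487066 ] [-0.06962217 -0.45254874 -0.17597495] 0.25245668465956345
blade 323 slope deg 0.61 abs 77.51 lat@100 0.7 mm L 0.060..0.225 z 0.0416
rail 337 slope deg 1.33 abs 78.23 lat@100 1.5 mm L 0.061..0.170 z 0.0025
fulc 135 L 0.202 M -0.0354 0.0392 zmax 0.04259310529566287
jaw 48 0.1023 0.0143 0.046
jaw 37 0.1014 -0.0154 0.045
handle [ 530.2 -191.4] [11.5 21.8] 85.04 z 0.0829
```

View pics/top2.png

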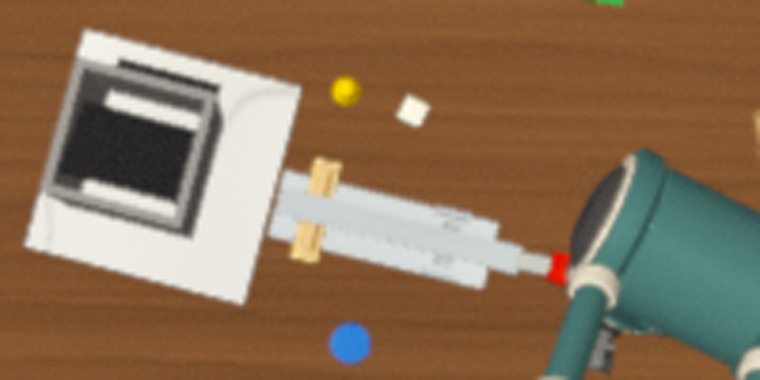

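The handle is gripped at 21 mm width, and the blade is centred between the jaws (about 1 mm) and level. Now I slide it forward gently.

Call:
{"name": "carry_out", "arguments": {
  "offset": [
    [0,0.1,0],
    [0,0.15,0],
    [0,0.15,0],
    [0,0.1,0],
    [0,0,0]
  ],
  "delta_rot": [
    [0,0,0],
    [0,0,0],
    [0,0,0],
    [0,0,0],
    [0,0,0]
  ]
}}

```text
time: 4.78
tool_pos: [0.5256, -0.2125, 0.054]
tcp_rot: [0.168, 1.562, -0.169]
wrist_force: [1.7, -2.1, 0.6]
width: 0.248
```

Call:
{"name": "carry_out", "arguments": {
  "offset": [
    [0,0.1,0],
    [0,0.15,0],
    [0,0.15,0],
    [0,0.1,0],
    [0,0,0]
  ],
  "delta_rot": [
    [0,0,0],
    [0,0,0],
    [0,0,0],
    [0,0,0],
    [0,0,0]
  ]
}}

```text
time: 5.2
tool_pos: [0.5265, -0.2073, 0.0538]
tcp_rot: [0.169, 1.562, -0.169]
wrist_force: [2.9, -1.5, 0.0]
width: 0.251
```

Call:
{"name": "carry_out", "arguments": {
  "offset": [
    [0,0.1,0],
    [0,0.1,0],
    [0,0.1,0],
    [0,0.05,0],
    [0,0,0]
  ],
  "delta_rot": [
    [0,0,0],
    [0,0,0],
    [0,0,0],
    [0,0,0],
    [0,0,0]
  ]
}}

```text
time: 5.62
tool_pos: [0.5271, -0.204, 0.0538]
tcp_rot: [0.169, 1.562, -0.169]
wrist_force: [2.7, -3.2, 0.4]
width: 0.252
```

Call:
{"name": "carry_out", "arguments": {
  "offset": [
    [0,0.05,0],
    [0,0.05,0],
    [0,0.05,0],
    [0,0.05,0],
    [0,0,0]
  ],
  "delta_rot": [
    [0,0,0],
    [0,0,0],
    [0,0,0],
    [0,0,0],
    [0,0,0]
  ]
}}

```text
time: 6.03
tool_pos: [0.5275, -0.2021, 0.0538]
tcp_rot: [0.169, 1.562, -0.169]
wrist_force: [2.5, -3.2, 1.1]
width: 0.253
```

Call:
{"name": "carry_out", "arguments": {
  "offset": [
    [0,0.06,0],
    [0,0.06,0],
    [0,0.06,0],
    [0,0.06,0],
    [0,0,0]
  ],
  "delta_rot": [
    [0,0,0],
    [0,0,0],
    [0,0,0],
    [0,0,0],
    [0,0,0]
  ]
}}

```text
time: 6.45
tool_pos: [0.528, -0.1997, 0.0538]
tcp_rot: [0.169, 1.562, -0.169]
wrist_force: [2.6, -2.4, 0.5]
width: 0.245
```

Call:
{"name": "carry_out", "arguments": {
  "offset": [
    [0,0.06,0],
    [0,0.06,0],
    [0,0.06,0],
    [0,0.06,0],
    [0,0,0]
  ],
  "delta_rot": [
    [0,0,0],
    [0,0,0],
    [0,0,0],
    [0,0,0],
    [0,0,0]
  ]
}}

```text
time: 6.87
tool_pos: [0.5286, -0.1974, 0.0538]
tcp_rot: [0.169, 1.562, -0.169]
wrist_force: [2.5, -2.5, 0.6]
width: 0.251
```

Call:
{"name": "carry_out", "arguments": {
  "offset": [
    [0,0.06,0],
    [0,0.06,0],
    [0,0.06,0],
    [0,0.06,0],
    [0,0,0]
  ],
  "delta_rot": [
    [0,0,0],
    [0,0,0],
    [0,0,0],
    [0,0,0],
    [0,0,0]
  ]
}}

```text
time: 7.28
tool_pos: [0.529, -0.1951, 0.0538]
tcp_rot: [0.169, 1.562, -0.169]
wrist_force: [1.4, -2.8, 1.6]
width: 0.255
```

Call:
{"name": "carry_out", "arguments": {
  "offset": [
    [0,0.06,0],
    [0,0.06,0],
    [0,0.06,0],
    [0,0.06,0],
    [0,0,0]
  ],
  "delta_rot": [
    [0,0,0],
    [0,0,0],
    [0,0,0],
    [0,0,0],
    [0,0,0]
  ]
}}

```text
time: 7.7
tool_pos: [0.5296, -0.1927, 0.0538]
tcp_rot: [0.169, 1.562, -0.169]
wrist_force: [3.0, -1.8, 0.6]
width: 0.249
```

Call:
{"name": "carry_out", "arguments": {
  "offset": [
    [0,0.06,0],
    [0,0.06,0],
    [0,0.06,0],
    [0,0.06,0],
    [0,0,0]
  ],
  "delta_rot": [
    [0,0,0],
    [0,0,0],
    [0,0,0],
    [0,0,0],
    [0,0,0]
  ]
}}

```text
time: 8.12
tool_pos: [0.5301, -0.1905, 0.0538]
tcp_rot: [0.169, 1.562, -0.169]
wrist_force: [1.4, -3.3, 1.8]
width: 0.251
```

Call:
{"name": "carry_out", "arguments": {
  "offset": [
    [0,0.06,0],
    [0,0.06,0],
    [0,0.06,0],
    [0,0.06,0],
    [0,0,0]
  ],
  "delta_rot": [
    [0,0,0],
    [0,0,0],
    [0,0,0],
    [0,0,0],
    [0,0,0]
  ]
}}

```text
time: 8.53
tool_pos: [0.5304, -0.1903, 0.0542]
tcp_rot: [0.165, 1.562, -0.171]
wrist_force: [-0.9, -9.9, 2.9]
width: 0.253
```

Call:
{"name": "carry_out", "arguments": {
  "offset": [
    [0,0,0],
    [0,0,0],
    [0,0,0],
    [0,0,0],
    [0,0,0]
  ],
  "delta_rot": [
    [0,0,0],
    [0,0,0],
    [0,0,0],
    [0,0,0],
    [0,0,0]
  ]
}}

```text
time: 8.95
tool_pos: [0.5304, -0.1903, 0.0541]
tcp_rot: [0.165, 1.562, -0.171]
wrist_force: [0.4, -9.4, 2.0]
width: 0.251
```

Run:
```python
from m import *
im,d,c=snap('top'); s=read_state(); print(s['tool_pos'],s['wrist_force'],s['torque'])
meas(im,d,c); R=Ro.from_rotvec(s['tcp_rot']).as_matrix(); print(R.round(4).tolist())
hsv=cv2.cvtColor(im,cv2.COLOR_RGB2HSV);W=cloud(d,c);v,u=np.mgrid[:420,:560]
m=(v>160)&(v<260)&(u>200)&(W[...,2]>.068)&(W[...,2]<.083)&(u<285)&(hsv[...,1]<90)
r=cv2.minAreaRect((W[m][:,:2]*1000).astype(np.float32));print(r)
# rotation about fulcrum: fulcrum L=.202 from original grip; travel t
g0=np.array([.5249,-.2177]);a=np.radians(77.3);ux=np.array([np.cos(a),np.sin(a)])
t=(s['tool_pos'][:2]-np.array([.5245,-.2175]))@ux
F=.202-t; print('travel',t,'fulcrum ahead of TCP',F)
# TCP relative to fulcrum ridge: (-F, zt-.036)
for th in np.arange(0,.27,.02):
    c_,s_=np.cos(th),np.sin(th); x,z=-F,s['tool_pos'][2]-.036
    # tilt: tip up, handle down
    print(round(th,2),'TCP d fwd %.2f cm up %.2f cm'%(100*(c_*x-s_*z-x),100*(s_*x+c_*z-z)),'blade underside@clip %.1f'%(36-100*np.tan(th)))
```

```text
[ 0.53040145 -0.19028649  0.05414598] [  0.55827254 -10.5794957    0.69502028] [-1.44103614 -0.08823894 -0.20643406]
blade 278 slope deg 0.46 abs 77.36 lat@100 1.3 mm L 0.076..0.225 z 0.0417
rail 341 slope deg -0.53 abs 76.37 lat@100 1.3 mm L 0.065..0.169 z 0.0025
fulc 134 L 0.2021 M -0.0357 0.0389 zmax 0.04307676634721672
jaw 184 0.0906 0.0207 0.446
jaw 128 0.0904 -0.0193 0.444
[[0.0017, 0.2126, 0.9771], [-0.0037, 0.9771, -0.2126], [-1.0, -0.0033, 0.0025]]
((595.3391723632812, 88.74609375), (159.88473510742188, 160.23388671875), 76.37444305419922)
travel 0.027845129673787827 fulcrum ahead of TCP 0.17415487032621219
0.0 TCP d fwd 0.00 cm up 0.00 cm blade underside@clip 36.0
0.02 TCP d fwd -0.03 cm up -0.35 cm blade underside@clip 34.0
0.04 TCP d fwd -0.06 cm up -0.70 cm blade underside@clip 32.0
0.06 TCP d fwd -0.08 cm up -1.05 cm blade underside@clip 30.0
0.08 TCP d fwd -0.09 cm up -1.40 cm blade underside@clip 28.0
0.1 TCP d fwd -0.09 cm up -1.75 cm blade underside@clip 26.0
0.12 TCP d fwd -0.09 cm up -2.10 cm blade underside@clip 23.9
0.14 TCP d fwd -0.08 cm up -2.45 cm blade underside@clip 21.9
0.16 TCP d fwd -0.07 cm up -2.80 cm blade underside@clip 19.9
0.18 TCP d fwd -0.04 cm up -3.15 cm blade underside@clip 17.8
0.2 TCP d fwd -0.01 cm up -3.50 cm blade underside@clip 15.7
0.22 TCP d fwd 0.02 cm up -3.84 cm blade underside@clip 13.6
0.24 TCP d fwd 0.07 cm up -4.19 cm blade underside@clip 11.5
0.26 TCP d fwd 0.12 cm up -4.54 cm blade underside@clip 9.4
```

Stop met at about 8 N, the plinth moved only 0.2 mm and the bar is level. Now I lever about the fulcrum; per degree the tool moves x +0.304 cm, y -0.031 cm, and I relax the push by 1 mm first.

Call:
{"name": "carry_out", "arguments": {
  "offset": [
    [0.2,-0.12,0],
    [0.2,-0.02,0],
    [0.2,-0.02,0],
    [0.2,-0.02,0],
    [0.2,-0.02,0]
  ],
  "delta_rot": [
    [0,0,0.66],
    [0,0,0.66],
    [0,0,0.66],
    [0,0,0.66],
    [0,0,0.66]
  ]
}}

```text
time: 9.42
tool_pos: [0.5304, -0.1908, 0.0446]
tcp_rot: [0.212, 1.555, -0.124]
wrist_force: [-0.4, -3.9, 7.1]
width: 0.251
```

Call:
{"name": "carry_out", "arguments": {
  "offset": [
    [0.2,-0.02,0],
    [0.2,-0.02,0],
    [0.2,-0.02,0],
    [0.2,-0.02,0],
    [0.2,-0.02,0]
  ],
  "delta_rot": [
    [0,0,0.66],
    [0,0,0.66],
    [0,0,0.66],
    [0,0,0.66],
    [0,0,0.66]
  ]
}}

```text
time: 9.83
tool_pos: [0.5304, -0.1909, 0.0346]
tcp_rot: [0.257, 1.548, -0.078]
wrist_force: [-0.8, -4.1, 5.8]
width: 0.251
```

Call:
{"name": "carry_out", "arguments": {
  "offset": [
    [0.15,-0.015,0],
    [0.15,-0.015,0],
    [0.15,-0.015,0],
    [0.15,-0.015,0],
    [0,0,0]
  ],
  "delta_rot": [
    [0,0,0.5],
    [0,0,0.5],
    [0,0,0.5],
    [0,0,0.5],
    [0,0,0]
  ]
}}

```text
time: 10.25
tool_pos: [0.5304, -0.1908, 0.0282]
tcp_rot: [0.284, 1.543, -0.051]
wrist_force: [0.2, -4.6, 5.3]
width: 0.249
```

Call:
{"name": "carry_out", "arguments": {
  "offset": [
    [0.1,-0.01,0],
    [0.1,-0.01,0],
    [0.1,-0.01,0],
    [0.1,-0.01,0],
    [0.1,-0.01,0]
  ],
  "delta_rot": [
    [0,0,0.33],
    [0,0,0.33],
    [0,0,0.33],
    [0,0,0.33],
    [0,0,0.33]
  ]
}}

```text
time: 10.67
tool_pos: [0.5306, -0.1905, 0.0235]
tcp_rot: [0.305, 1.538, -0.029]
wrist_force: [-0.5, -5.2, 5.6]
width: 0.251
```

Call:
{"name": "carry_out", "arguments": {
  "offset": [
    [0.1,-0.01,0],
    [0.1,-0.01,0],
    [0.1,-0.01,0],
    [0,0,0],
    [0,0,0]
  ],
  "delta_rot": [
    [0,0,0.33],
    [0,0,0.33],
    [0,0,0.33],
    [0,0,0],
    [0,0,0]
  ]
}}

```text
time: 11.08
tool_pos: [0.5303, -0.1903, 0.02]
tcp_rot: [0.319, 1.536, -0.016]
wrist_force: [-1.2, -5.4, 3.2]
width: 0.25
```

Run:
```python
from m import *
im,d,c=snap('side'); s=read_state(); print(s['tool_pos'],s['wrist_force'],s['torque'])
R=Ro.from_rotvec(s['tcp_rot']).as_matrix(); print(np.arcsin(R[2,1]))
save('side2.png',cv2.resize(im[130:290,200:360],None,fx=3.7,fy=3.7,interpolation=cv2.INTER_CUBIC))
```

```text
[ 0.53036073 -0.19025257  0.02002974] [ 0.11076412 -5.21366324  3.57019606] [-1.00333827  0.15215929 -0.166047  ]
0.1949894721488925
```

View pics/side2.png

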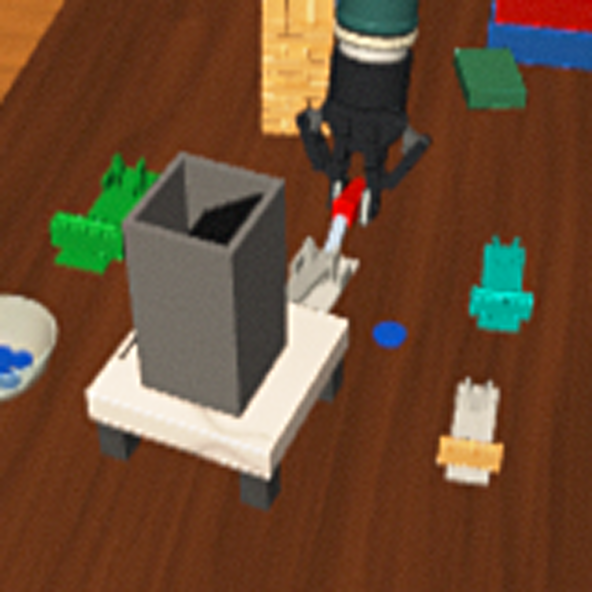

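The plinth's front is raised, the bar is between the jaws at (330,265) and the force has dropped from 5.6 to about 3.4 N. I press a little further to be sure it passes the lips.

Call:
{"name": "carry_out", "arguments": {
  "offset": [
    [0.08,-0.008,0],
    [0.08,-0.008,0],
    [0.08,-0.008,0],
    [0.08,-0.008,0],
    [0,0,0]
  ],
  "delta_rot": [
    [0,0,0.27],
    [0,0,0.27],
    [0,0,0.27],
    [0,0,0.27],
    [0,0,0]
  ]
}}

```text
time: 11.55
tool_pos: [0.5304, -0.1899, 0.0167]
tcp_rot: [0.334, 1.533, -0.001]
wrist_force: [-0.0, -5.6, 4.4]
width: 0.25
```

Call:
{"name": "carry_out", "arguments": {
  "offset": [
    [0.06,-0.006,0],
    [0.06,-0.006,0],
    [0.06,-0.006,0],
    [0.06,-0.006,0],
    [0,0,0]
  ],
  "delta_rot": [
    [0,0,0.2],
    [0,0,0.2],
    [0,0,0.2],
    [0,0,0.2],
    [0,0,0]
  ]
}}

```text
time: 11.97
tool_pos: [0.5308, -0.1898, 0.0154]
tcp_rot: [0.344, 1.53, 0.011]
wrist_force: [-2.8, -4.9, 9.3]
width: 0.248
```

The seat is met: the force rose to 9 N and travel lagged. I relax slightly, release and withdraw along the tool axis.

Call:
{"name": "carry_out", "arguments": {
  "offset": [
    [-0.08,0,0],
    [0,0,0],
    [0,0,0],
    [0,0,0],
    [0,0,0]
  ],
  "delta_rot": [
    [0,0,-0.3],
    [0,0,0],
    [0,0,0],
    [0,0,0],
    [0,0,0]
  ]
}}

```text
time: 12.38
tool_pos: [0.5307, -0.1899, 0.0157]
tcp_rot: [0.34, 1.531, 0.006]
wrist_force: [-0.5, -6.0, 5.5]
width: 0.249
```

Call:
{"name": "carry_out", "arguments": {
  "offset": [
    [0,0,0],
    [0,0,0],
    [0,0,0],
    [0,0,0],
    [0,0,0]
  ],
  "delta_rot": [
    [0,0,0],
    [0,0,0],
    [0,0,0],
    [0,0,0],
    [0,0,0]
  ],
  "fingers": 1
}}

```text
time: 12.8
tool_pos: [0.5298, -0.1882, 0.0142]
tcp_rot: [0.342, 1.533, 0.008]
wrist_force: [-0.7, 0.7, 0.0]
width: 0.939
```

Call:
{"name": "carry_out", "arguments": {
  "offset": [
    [0,0,0],
    [0,0,0],
    [0,0,0],
    [0,0,0],
    [0,0,0]
  ],
  "delta_rot": [
    [0,0,0],
    [0,0,0],
    [0,0,0],
    [0,0,0],
    [0,0,0]
  ]
}}

```text
time: 13.22
tool_pos: [0.5305, -0.1889, 0.0149]
tcp_rot: [0.341, 1.531, 0.007]
wrist_force: [0.3, 0.1, -0.7]
width: 1.003
```

Call:
{"name": "carry_out", "arguments": {
  "offset": [
    [-0.5,0,0],
    [-1,0,0],
    [-2,0,0],
    [-2,0,0],
    [-2,0,0]
  ],
  "delta_rot": [
    [0,0,0],
    [0,0,0],
    [0,0,0],
    [0,0,0],
    [0,0,0]
  ]
}}

```text
time: 13.63
tool_pos: [0.5268, -0.2056, 0.0896]
tcp_rot: [0.341, 1.531, 0.007]
wrist_force: [0.3, 0.1, 0.4]
width: 1.005
```

Call:
{"name": "carry_out", "arguments": {
  "offset": [
    [-3,0,0],
    [-3,-3,0],
    [-3,-3,0],
    [-3,-3,0],
    [0,-2,0]
  ],
  "delta_rot": [
    [0,0,0],
    [0,0,0],
    [0,0,0],
    [0,0,0],
    [0,0,0]
  ]
}}

```text
time: 14.05
tool_pos: [0.5008, -0.3402, 0.1876]
tcp_rot: [0.334, 1.521, -0.0]
wrist_force: [1.1, -1.2, 1.0]
width: 0.999
```

Run:
```python
from m import *
im,d,c=snap('top'); s=read_state(); print(s['time'],s['tool_pos'],s['wrist_force'],s['width'])
np.savez('top3.npz',im=im,d=d); W=cloud(d,c); hsv=cv2.cvtColor(im,cv2.COLOR_RGB2HSV)
v,u=np.mgrid[:420,:560]; roi=(v>160)&(v<260)&(u>200)&(u<380)
red=roi&((hsv[...,0]<6)|(hsv[...,0]>174))&(hsv[...,1]>170)&(hsv[...,2]>100)&(u>335)
p=W[red]; print('handle',cv2.minAreaRect((p[:,:2]*1e3).astype(np.float32)),p[:,2].min(),p[:,2].max(),np.median(p[:,2]))
def plane(m):
    q=W[m]; A=np.c_[q[:,:2],np.ones(len(q))]; k=np.linalg.lstsq(A,q[:,2],rcond=None)[0]; return k,np.hypot(*k[:2]),len(q)
a=np.radians(77.3);ux=np.array([np.cos(a),np.sin(a)]);uy=np.array([-ux[1],ux[0]]);L=(W[...,:2]-[.5249,-.2177])@ux;M=(W[...,:2]-[.5249,-.2177])@uy
print('slab tilt',plane((L>.24)&(L<.275)&(abs(M)<.07)&(W[...,2]>.06)&(W[...,2]<.1)))
b=(L>.07)&(L<.19)&(abs(M)<.008)&(W[...,2]>.012)&(W[...,2]<.05);print('blade tilt',plane(b))
for l in (.1,.15): 
    k=(abs(L-l)<.01)&(abs(M)<.02)&(W[...,2]>.012); print(l,M[k&(abs(M)<.012)].mean(), W[...,2][k&(abs(M)<.006)].mean())
side,_,_=snap('side')
x=cv2.resize(im[160:260,200:400],None,fx=3.8,fy=3.8,interpolation=cv2.INTER_CUBIC); save('top3.png',x)
save('side3.png',cv2.resize(side[130:290,200:360],None,fx=3.7,fy=3.7,interpolation=cv2.INTER_CUBIC))
```

```text
14.1 [ 0.49906372 -0.34182924  0.18384912] [ 0.39315592 -2.59041472 -1.69398396] 0.9989084241634469
handle ((529.0951538085938, -195.70645141601562), (62.19252395629883, 21.8649845123291), 77.33257293701172) 0.036303599491325986 0.06382904501358257 0.05114484413097569
slab tilt (array([-0.01363598, -0.04658314,  0.09118875]), np.float64(0.048537911298728045), 679)
blade tilt (array([0.04634671, 0.16273447, 0.01758579]), np.float64(0.16920557683030268), 239)
0.1 -0.00025062193826633764 0.022730652383616264
0.15 0.0009786165820784003 0.030737339707349473
```

View pics/top3.png

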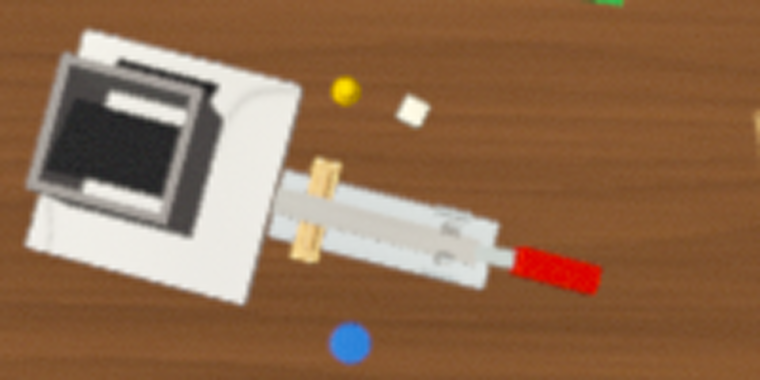

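View pics/side3.png

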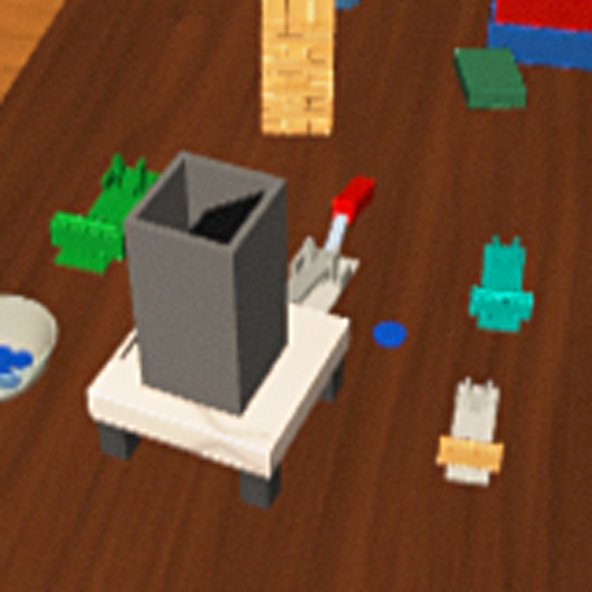

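Call:
{"name": "carry_out", "arguments": {
  "offset": [
    [0,0,0],
    [0,0,0],
    [0,0,0],
    [0,0,0],
    [0,0,0]
  ],
  "delta_rot": [
    [0,0,0],
    [0,0,0],
    [0,0,0],
    [0,0,0],
    [0,0,0]
  ]
}}

```text
time: 14.57
tool_pos: [0.4985, -0.3329, 0.179]
tcp_rot: [0.341, 1.532, 0.008]
wrist_force: [-0.6, 0.3, 0.1]
width: 0.999
```

Run:
```python
from m import *
im,d,c=snap('top'); a=np.load('top3.npz')['im']
print('changed px',(abs(im[160:260,200:380].astype(int)-a[160:260,200:380])>60).any(-1).sum(),read_state()['joint_vel'].round(3))
print(finish_job())
```

```text
changed px 0 [-0.003  0.001 -0.004 -0.001  0.001 -0.   ]
the job is handed in; nothing more can be done
None
```

The plinth's front is raised and held by the bar under the spring clip, and the job is handed in at about 14.6 s; no verdict was reported.

I slid the level bar about 28 mm until its tip met the stop at about 8 N. The plinth moved about 0.2 mm. I then levered the handle down until the force dropped as the blade went past the lips. It rose again to 9 N when the bar met the seat, so I eased off, let go and backed away.

| Last check | Measured | Required |
|---|---|---|
| Bar tilt | about 0.19 rad | above 0.16 rad |
| Bar off clip centre | about 1 mm or less | within 6 mm |
| Tip in under the slab | about 26 mm | at least 12 mm |
| Plinth tilt | 0.049 rad | 0.03 to 0.13 rad |

The last two pictures showed no change around the plinth and bar. The bystanders in view looked unmoved, though I did not measure them.

**Readings that disagreed:**
- **Bar tilt:** a direct plane fit to the blade gave 0.169 rad. The 0.19 rad comes from the blade height at the clip and the handle drop, which I trust more. Either one meets the limit.
- **Pressing force:** the vertical force at the wrist peaked at only about 7 N before the snap, below the stated 8 to 16 N. I put this down to the gripper's turning moment carrying part of the load.

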